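Set the long whetstone up in its holder

TASK

Get the whetstone holder ready for sharpening the stencil knives. First pull the holder's size slide all the way out to its end stop; then take the longest stone out of the drying rack, lay it down flat on the bench and let go of it, take it again across its width, set it gently on the holder's bed, centred and level, and press it down firmly. Last, push the slide back up against the stone until the stone is tight between the two jaws, and let go, leaving the other stones in the rack and everything else on the bench where it is.

Things in the scene. Friction and masses are not known exactly. Their poses are not given: they have to be found in the camera images.
- holder: Whetstone holder fixed on the bench: steel rods on feet, 298 x 84 mm. Origin on the bench under the middle of the clamped long stone; x along it, from the slide (-x end, nearer the robot) to the fixed jaw, z up. Fixed jaw: face at x = +90 mm, 62 mm wide, top at z = 44. No side walls: fingers pass freely beside bed and stone. Foot at the slide end: x = -183 to -161, top at z = 26.
- bed (a point): Point on the top of the holder's bed under the middle of the clamped stone, axes as the holder's, 30 mm above the bench. The bed is a rubber-topped bar 50 mm wide, from holder x = -28 to +90 mm. The stone (20 mm thick) lies on it lengthwise along x and stands 6 mm above the jaws.
- size_slide (a joint): The size slide, a jaw on a saddle along the rods. In m: 0 = farthest in (jaws 132 mm apart), 0.062 = drawn out to holder -x, on its end stop (194 mm apart); 0.048 = tight on the long stone. Jaw face at holder x = -42 mm - value; jaw 62 mm wide, 18 thick, top 44 mm above the bench, a ledge 1 mm below bed height at its foot. Starts too far in for the stone. Friction about 4 N; stays where left.
- slide_grip (a point): Middle of the top of the slide's black thumb grip: upright block 14 mm (along holder x) x 28 mm (across) x 30 mm tall, top 59 mm above the bench, on a saddle 56 mm wide whose top is 29 mm above the bench. It is 40 mm behind the jaw's face (at holder x = -82 mm - value), 15 mm clear of the jaw's back. Can be pinched across (28 mm) from above. Axes as the holder's.
- rack: Wooden drying rack fixed on the bench, 102 x 170 mm: pairs of dowels make three slots 24 mm wide at rack y = -56, 0, +56 mm. Origin on the bench under its middle; x along the slots, z up. Stones stand on edge in it, lower edge 12 mm above the bench. The 8 mm dowels are at rack x = -40 and +40 mm, tops 48 mm above the bench; between them nothing is beside the stones.
- long_stone: The longest whetstone, 180 x 60 x 20 mm, about 0.4 kg, grey with a paler layer on one face (either may be up). It stands on edge in any slot of the rack, about 36 mm from a neighbouring stone. Origin: middle of the 180 x 20 mm edge it stands on at first; x along the length, y through the 20 mm thickness (upright when it lies flat), z across the 60 mm width.
- long_stone_center (a point): Centre of the long stone (30 mm along its z from the body's origin), same axes as the stone. Clamped, it is at holder x = 0, y = 0, z = 40 mm (with the slide out at its stop there is 14 mm of play: x from -14 to 0; pushing the slide in shoves the stone on to the fixed jaw); lying flat on the bench it is 10 mm above the bench.
- middle_stone: Other stone in the rack, 145 x 20 x 52 mm (x, y, z), on edge, origin in the middle of its lower edge. Leave alone.
- short_stone: Other stone in the rack, 112 x 18 x 46 mm (x, y, z), on edge, origin in the middle of its lower edge. Leave alone.
- spray_bottle: Water spray bottle standing on the bench, 62 mm across, 176 mm tall, nozzle reaching 47 mm to its -x; origin under its middle. Leave alone.
- tape_roll: Roll of tape lying flat, 84 mm across, 24 mm tall; origin under its middle. Leave alone.
- dressing_stone: Small dressing stone, 45 x 28 x 22 mm, lying beside the holder; origin under its middle. Leave alone.
- stencil_knife: Stencil knife lying along its x, from -85 to +88 mm, 16 mm thick; origin on the bench. Leave alone.
- paste_jar: Glass jar with lid, 68 mm across, 85 mm tall; origin under its middle. Leave alone.
Not all that is in view belongs to the job. What is shaped like the long_stone but green is not meant.

How it is judged:
By the outcome, as a careful person would: the job done as asked, in the order asked, and still so for the second after the job is handed in, with the robot touching nothing.
It also fails if it takes over 72 s, if anything falls off the work surface, if the arm or the gripper's body presses on something with over 40 N, if the wrist force passes 120 N, or if a joint passes its speed limit or range.

ROBOT

A 6-joint arm with a two-finger parallel gripper is mounted at the origin on the work surface. World frame = base frame: x ahead of the robot, y to its left, z up, the work surface at z = 0. Lengths are in m, angles in rad, forces in N, time in s.
With the tool pointing down it reaches from about 0.35 to 0.85 m from the base axis. Payload 8.1 kg.
Tool frame: the origin (TCP) lies on the mounting face of the last link; the fingertips stand 186 mm ahead of it and the grasp point (between the pads) lies 167 mm ahead of it (robot.finger_overhang is the distance from the TCP to the fingertips, in m); z points along the fingers, y is the line along which they close (so a half turn about z gives the same grasp; the last joint's range is limited). The gripper opens to 93 mm and grips with 3 to 60 N. Pads are 15 mm wide; open, the fingers measure 128 mm over their backs; the gripper's body (75 mm by 188 mm) begins 65 mm behind the grasp point.
Start: joints at [1.118, 0.13, 1.488, -0, 1.523, -0.085], TCP at [0.216, 0.56, 0.405] pointing down, gripper open.
Joint ranges: [-2.96, 2.96], [-0.89, 2.26], [0.02, 2.5], [-1.34, 4.48], [0, 2.73], [-2.66, 2.66]. Speed limits (rad/s): [2.39, 2.39, 2.79, 3.14, 3.14, 3.14].

INTERFACE

Orientations are given as a rotation vector (axis times angle).
In Python, from plant import readout, read_camera, get_calibration, job, robot gives the robot as it stands.
- The arm moves only by the shell command python3 -m handwheel 'ROWS' [FORCE]. ROWS is JSON, a list of rows, each a list of 5 numbers: the shift along the world's x, y, z in cm, then the turn about the world's z in rad, then the closure, from 0 (fully open) to 1 (shut). In form: [[tx, ty, tz, spin, gripper], ...]. A call has 1 to 10 rows; each row shifts and turns the commanded pose from where the row before left it; what a row does not reach is not made up. A row lasts 1/8 s, in which the tool goes at most 62.5 mm and 10.7 degrees, less where a joint would pass 70% of its speed; a pose out of reach is approached as far as the arm can. A call is refused whole if a number of a shift passes 6.25 or a number of a turn 0.188, either way. A call with a gripper value outside its range is refused whole. The fingers move at their own pace and stop on an object; FORCE is the grip in N (left out, the last holds). Time passes only in rows, so rows that do not move let the fingers close. It gives the time, the measured TCP pose, the force, the opening and the grip force at its end, in the units of the state.
- readout.read_state(): the state, without advancing time (a new reading comes with each control period).
- read_camera(name): name is "side" or "top"; returns the picture (400x640x3 uint8, red, green, blue); there is no depth.
- get_calibration(name): a dict with "fovy" (degrees; the focal length in pixels is half the picture's height over the tangent of half this angle, whatever the lens; pixels are square), "cx", "cy" (the principal point, pixels), "pose" (4x4, takes a point from camera to world coordinates). Camera axes: x right, y down, z forward; pixel columns grow to the right and rows downward; lengths in m; the calibration is good to about 2 mm. A picture is of the moment at which its call begins. get_calibration takes no time and is no camera call.
- job.close_job(): hands the job in; it is judged then, once.
The state is a dict: "t": time; "q": joint angles; "dq": joint speeds; "joint_torque": joint torques, N m; "tool_pos": TCP position; "orientation": TCP orientation; "force": force on the tool from outside, world axes, zero at the start; "wrist_torque": the same for the moment, N m; "opening": finger opening in m; "gripper_force": force on a finger pad.
Only numpy, scipy, OpenCV 4.12 (cv2) and the standard library are available. Lean on these libraries where they do the work, as an engineer would, in place of code of your own. Each camera call takes 0.05 s, during which the arm holds its last target. There are 200 camera calls.

## Working session

There is one attempt and no reset: what is moved stays moved. The work goes in short steps, Python scripts to look and compute and a shell command to move; the robot and the scene stay as the last step left them, time stands still between calls to the robot, and variables do not carry over. Pictures are saved under pics/ and viewed, at most 10 in all, crops included, and the job is handed in when it is done.

```bash
ls; mkdir -p pics; python3 - <<'E'
from plant import readout, read_camera, get_calibration, job, robot
import cv2, numpy as np
for n in("top","side"):
    im=read_camera(n); cv2.imwrite(f"pics/{n}0.png",im[:,:,::-1]); np.save(f"pics/{n}0.npy",im)
    c=get_calibration(n); print(n,c)
s=readout.read_state(); print(s)
E
```

```text
pics
top {'fovy': 55.77283687096605, 'cx': 323.19264839221023, 'cy': 191.38868332581742, 'pose': array([[-0.11055501, -0.96310881,  0.24535485,  0.33278099],
       [-0.99386191,  0.10613571, -0.03120447,  0.01237922],
       [ 0.00401238, -0.24729865, -0.968931  ,  0.96068991],
       [ 0.        ,  0.        ,  0.        ,  1.        ]])}
side {'fovy': 52.30077005829983, 'cx': 324.05201631919425, 'cy': 196.09428809558568, 'pose': array([[-0.99114249, -0.10210482,  0.08491866,  0.44849677],
       [-0.13096178,  0.64537022, -0.75255983,  0.79635438],
       [ 0.02203602, -0.75701512, -0.65302567,  0.77785654],
       [ 0.        ,  0.        ,  0.        ,  1.        ]])}
{'t': 0.1, 'q': array([ 1.11762138e+00,  1.31076099e-01,  1.48915082e+00, -6.21365151e-05,
        1.52300513e+00, -8.54073531e-02]), 'dq': array([ 0.000332  , -0.00074758, -0.00211806,  0.00143653,  0.00067857,
        0.00022658]), 'joint_torque': array([ 1.03811584e-03, -5.61327195e+01, -4.93108642e+01,  7.70276436e-02,
        2.88218865e-02, -2.70975221e-05]), 'tool_pos': array([0.21562497, 0.55969807, 0.40380854]), 'orientation': array([-5.74364244e-01, -3.08825831e+00,  2.50797596e-03]), 'force': array([ 0.77702372, -0.27889244, -0.31579222]), 'wrist_torque': array([ 0.03734365, -0.0020234 ,  0.01306094]), 'gripper_force': 0.0, 'opening': 0.09292887324049247}
```

View pics/top0.png

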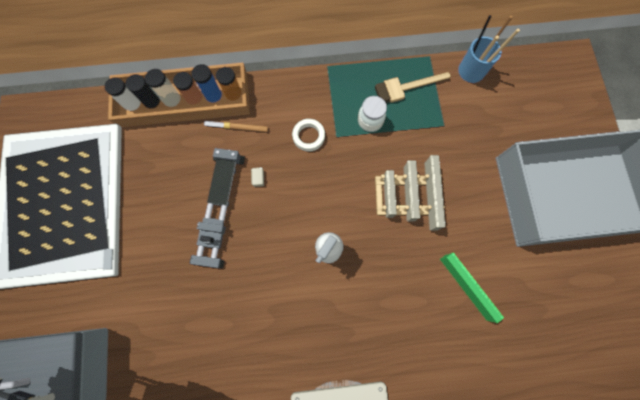

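View pics/side0.png

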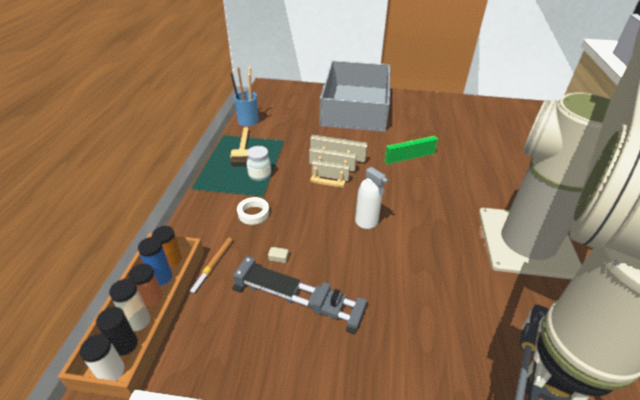

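```bash
cat > h.py <<'E'
import numpy as np, cv2
from plant import readout, read_camera, get_calibration
def K(n):
    c=get_calibration(n); return 200/np.tan(np.radians(c["fovy"])/2),c["cx"],c["cy"],np.array(c["pose"])
def ray(n,u,v):
    f,cx,cy,T=K(n); return T[:3,3],T[:3,:3]@np.array([(u-cx)/f,(v-cy)/f,1])
def at(n,u,v,z):
    o,d=ray(n,u,v); return o+d*(z-o[2])/d[2]
def two(a,b):
    o1,d1=ray("top",*a); o2,d2=ray("side",*b)
    s=np.linalg.lstsq(np.c_[d1,-d2],o2-o1,rcond=None)[0]
    p,q=o1+s[0]*d1,o2+s[1]*d2; return (p+q)/2,np.linalg.norm(p-q)
def proj(n,p):
    f,cx,cy,T=K(n); c=T[:3,:3].T@(np.array(p)-T[:3,3]); return c[:2]/c[2]*f+[cx,cy]
def crop(n,name,x0,y0,x1,y1,k,im=None):
    im=read_camera(n) if im is None else im
    cv2.imwrite("pics/"+name,cv2.resize(im[y0:y1,x0:x1,::-1],None,fx=k,fy=k,interpolation=cv2.INTER_CUBIC))
    return im
E
python3 - <<'E'
from h import *
im=np.load("pics/top0.npy")
a=im[140:275,180:280];b=im[140:275,365:460]
c=np.hstack([a,b]); cv2.imwrite("pics/c1.png",cv2.resize(c[:,:,::-1],None,fx=4,fy=4,interpolation=cv2.INTER_CUBIC))
for p in[(390,194),(412,191),(435,193),(225,190),(435,168),(435,218)]: print(p,im[p[1],p[0]])
E
```

```text
(390, 194) [195 194 177]
(412, 191) [204 202 185]
(435, 193) [221 219 202]
(225, 190) [62 66 64]
(435, 168) [185 184 169]
(435, 218) [184 181 163]
```

View pics/c1.png

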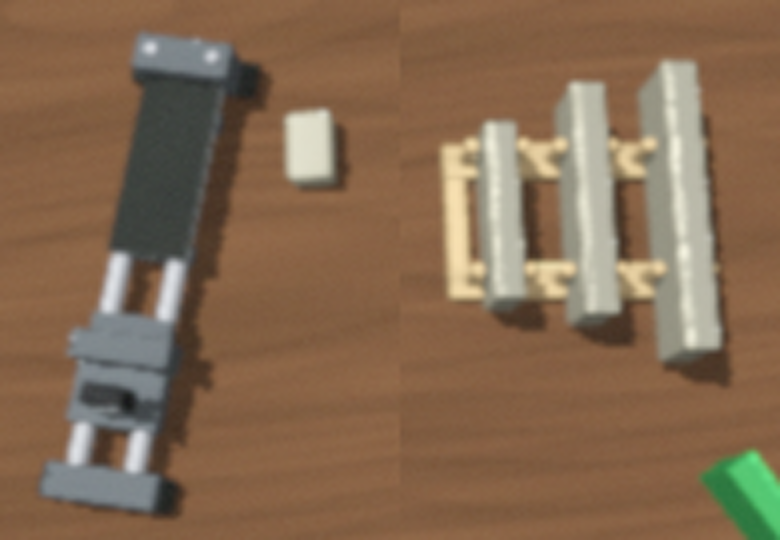

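The crops show the rack stones: short (390,194), middle (412,191) and long (435,193). The green bar at (472,288) is not meant. I choose the rightmost stone, the longest at about 180 mm. The holder runs from its fixed jaw at (226,154) to the slide foot at (206,262), with the grip top at about (207,239).

```bash
python3 - <<'E'
from h import *
np.set_printoptions(precision=4,suppress=True)
P=lambda X,Y,dx=180: ((X+.5)/4-.5+dx,(Y+.5)/4-.5+140)
f=lambda X,Y,z,dx=180: at("top",*P(X,Y,dx),z)
S=[f(X-400,Y,.072,365) for X,Y in[(664,62),(695,62),(720,350),(690,356)]]
print("stone",np.array(S)); a=(S[0]+S[1])/2;b=(S[2]+S[3])/2
print("len",np.linalg.norm(a-b),"mid",(a+b)/2,"yaw",np.arctan2(*(a-b)[1::-1]), "w",np.linalg.norm(S[0]-S[1]))
for l,z,pts in[("jaw",.044,[(138,34),(236,44),(231,82),(132,75)]),("bed",.030,[(145,80),(222,88),(188,261),(110,249)]),("foot",.026,[(48,462),(165,473),(157,512),(40,497)]),("grip",.059,[(83,382),(132,390),(135,412),(82,402)]),("slidejaw",.044,[(75,330),(178,343),(172,368),(70,353)])]:
    q=np.array([f(X,Y,z) for X,Y in pts]); print(l,q.mean(0)); print(q[:,:2])
E
```

```text
stone [[ 0.6212 -0.2925  0.072 ]
 [ 0.619  -0.3117  0.072 ]
 [ 0.4393 -0.2929  0.072 ]
 [ 0.4377 -0.2746  0.072 ]]
len 0.18252217288825281 mid [ 0.5293 -0.2929  0.072 ] yaw -0.10074852648428066 w 0.019327777956389427
jaw [0.6899 0.2206 0.044 ]
[[0.71   0.2493]
 [0.6963 0.1871]
 [0.6708 0.1917]
 [0.6825 0.2543]]
bed [0.6224 0.2385 0.03  ]
[[0.6835 0.2497]
 [0.6725 0.2004]
 [0.5603 0.2278]
 [0.5734 0.2762]]
foot [0.4268 0.2871 0.026 ]
[[0.4449 0.3196]
 [0.4304 0.2489]
 [0.4076 0.2548]
 [0.4244 0.325 ]]
grip [0.4758 0.2723 0.059 ]
[[0.4861 0.2868]
 [0.4781 0.258 ]
 [0.4648 0.2567]
 [0.4742 0.2878]]
slidejaw [0.5065 0.2661 0.044 ]
[[0.5212 0.2953]
 [0.5062 0.233 ]
 [0.4913 0.2374]
 [0.5073 0.2987]]
```

```bash
python3 -m handwheel '[[3.7,-4.1,-1,0.02,0],[3.7,-4.1,-1,0.02,0],[3.7,-4.1,-1,0.02,0],[3.7,-4.1,-1,0.02,0],[3.7,-4.1,-1,0.02,0],[3.7,-4.1,-1,0.02,0],[3.8,-4.0,-1,0,0],[0,0,0,0,0],[0,0,0,0,0]]' 30; cat >> h.py <<'E'
def tool():
    s=readout.read_state(); o=s["orientation"]; phi=2*np.arctan2(o[1],o[0])-np.pi/2
    phi=(phi)%np.pi
    print("t %.2f"%s["t"],"tcp",np.round(s["tool_pos"]*100,2),"phi %.3f"%phi,"F",np.round(s["force"],1),"open %.4f"%s["opening"],"grip %.1f"%s["gripper_force"],"q6 %.2f"%s["q"][5], "tilt",np.round(np.linalg.norm(o)-np.pi,3),np.round(o[2],3))
    return s
E
python3 - <<'E'
from h import *
tool()
a=crop("top","t1.png",150,110,300,290,1)
b=crop("side","s1.png",200,190,420,350,1)
c=np.zeros((180,370,3),np.uint8); c[:,:150]=a[110:290,150:300]; c[:160,150:370]=b[190:350,200:420]
cv2.imwrite("pics/c2.png",cv2.resize(c[:,:,::-1],None,fx=2.1,fy=2.1,interpolation=cv2.INTER_CUBIC))
E
```

```text
t: 1.23
tool_pos: [0.4755, 0.2739, 0.3344]
orientation: [-0.39, -3.116, 0.0]
force: [-0.3, 0.3, -0.0]
opening: 0.093
gripper_force: 0.0
t 1.23 tcp [47.55 27.39 33.44] phi 1.322 F [-0.3  0.3 -0. ] open 0.0930 grip 0.0 q6 -0.89 tilt -0.001 0.0
```

View pics/c2.png

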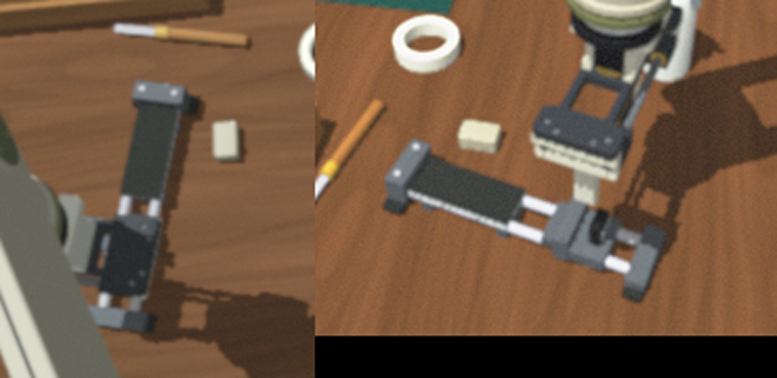

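The side crop shows the open gripper above the slide, fingers across the grip. The grip is at about side (336,292), and nothing lies under the fingers. I descend and pinch.

```bash
python3 -c "
from h import *
print(proj('side',[.4755,.2739,.059]))"; python3 -m handwheel '[[0,0,-4,0,0],[0,0,-4,0,0],[0,0,-3.1,0,0],[0,0,0,0,0],[0,0,0,0,0.5],[0,0,0,0,0.8],[0,0,0,0,0.8],[0,0,0,0,0.8],[0,0,0,0,0.8]]' 30
```

```text
[336.21095138 292.29075003]
t: 2.45
tool_pos: [0.4758, 0.2738, 0.224]
orientation: [0.388, 3.117, 0.0]
force: [0.8, -1.1, -0.2]
opening: 0.0478
gripper_force: 0.0
```

```bash
python3 -m handwheel '[[0,0,0,0,1],[0,0,0,0,1],[0,0,0,0,1],[0,0,0,0,1],[0,0,0,0,1],[0,0,0,0,1],[0,0,0,0,1]]' 30
```

```text
t: 3.32
tool_pos: [0.476, 0.2761, 0.2237]
orientation: [0.387, 3.116, 0.009]
force: [6.0, 17.5, -11.4]
opening: 0.0276
gripper_force: 30.0
```

```bash
python3 -m handwheel '[[0.05,0.2,0,0,1],[0.05,0.2,0,0,1],[-0.48,0.12,0,0,1],[-0.48,0.12,0,0,1],[-0.48,0.12,0,0,1],[0,0,0,0,1]]' 30
```

```text
t: 4.08
tool_pos: [0.4617, 0.2813, 0.2236]
orientation: [-0.388, -3.117, 0.001]
force: [-0.5, -5.4, 2.2]
opening: 0.0278
gripper_force: 30.0
```

```bash
python3 -m handwheel '[[-0.29,0.04,0,0,1],[-0.29,0.04,0,0,1],[-0.29,0.04,0,0,1],[-0.2,0.04,0,0,1],[-0.2,0.04,0,0,1],[0,0,0,0,1],[0,0,0,0,1]]' 30;python3 -c "
from h import *
tool()"
```

```text
t: 4.95
tool_pos: [0.452, 0.2831, 0.2238]
orientation: [0.388, 3.11, 0.002]
force: [23.9, -1.5, -20.0]
opening: 0.0278
gripper_force: 30.0
t 4.95 tcp [45.2  28.31 22.38] phi 1.323 F [ 23.9  -1.5 -20. ] open 0.0278 grip 30.0 q6 -0.86 tilt -0.007 0.002
```

```bash
python3 -m handwheel '[[0.25,-0.06,0,0,1],[0,0,0,0,0.4],[0,0,0,0,0.4],[0,0,0,0,0.4],[0,0,0,0,0.4],[0,0,3,0,0.4],[0,0,5,0,0.5],[0,0,5,0,0.5]]' 30; python3 - <<'E'
from h import *
tool()
np.set_printoptions(precision=3,suppress=True)
im=read_camera("top")
for l,p in dict(slidejaw=(209.5,230)).items(): pass
cv2.imwrite("pics/t2.png",im[:,:,::-1])
for l,u,v in[("bottle base side",368,222),("tape side",253,212),("jar side",259,173),("dress side",278,257)]: print(l,at("side",u,v,.0))
for l,u,v,z in[("tape top",309,135,.024),("jar",372,108,.085),("dress",257,177,.022),("bottle top",325,242,.16),("rack left edge",379,212,.01)]: print(l,at("top",u,v,z))
E
```

```text
t: 5.95
tool_pos: [0.4517, 0.2828, 0.3548]
orientation: [-0.388, -3.117, 0.001]
force: [0.1, 1.5, -0.0]
opening: 0.0469
gripper_force: 0.0
t 5.95 tcp [45.17 28.28 35.48] phi 1.323 F [ 0.1  1.5 -0. ] open 0.0469 grip 0.0 q6 -0.86 tilt -0.001 0.001
bottle base side [ 0.417 -0.011  0.   ]
tape side [ 0.736 -0.002  0.   ]
jar side [ 0.764 -0.177  0.   ]
dress side [0.632 0.147 0.   ]
tape top [0.728 0.003 0.024]
jar [ 0.758 -0.163  0.085]
dress [0.627 0.148 0.022]
bottle top [ 0.425 -0.005  0.16 ]
rack left edge [ 0.504 -0.154  0.01 ]
```

View pics/t2.png

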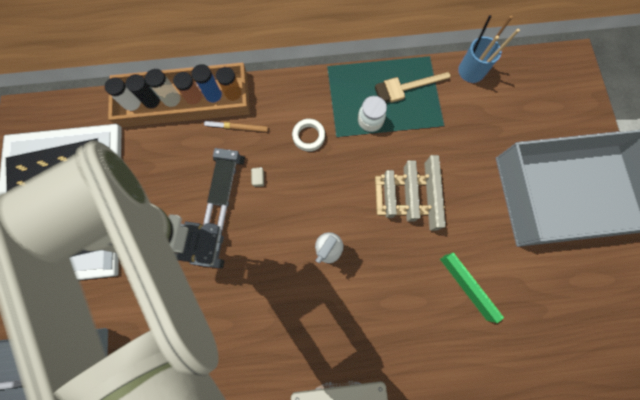

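```bash
python3 -m handwheel '[[0.8,-5.6,1,0.01,0.53],[0.8,-5.8,1,0.01,0.53],[0.8,-5.8,1,0.02,0.53],[0.8,-5.8,1,0.02,0.53],[0.8,-5.8,0,0.02,0.53],[0.8,-5.8,0,0.02,0.53],[0.8,-5.8,0,0.02,0.53],[0.8,-5.8,-1,0.015,0.53],[0.8,-5.8,-1,0.01,0.53],[0.6,-5.5,-1,0,0.53]]' 30;  python3 -m handwheel '[[0,0,0,0,0.53],[0,0,0,0,0.53]]'; python3 -c "
from h import *
tool()"
```

```text
t: 7.25
tool_pos: [0.5301, -0.2941, 0.3633]
orientation: [0.162, 3.137, -0.0]
force: [-0.3, 0.8, 0.5]
opening: 0.0438
gripper_force: 0.0
t: 7.5
tool_pos: [0.53, -0.292, 0.3633]
orientation: [-0.162, -3.137, -0.001]
force: [0.5, 0.4, -0.6]
opening: 0.0436
gripper_force: 0.0
t 7.50 tcp [ 53.   -29.2   36.33] phi 1.467 F [ 0.5  0.4 -0.6] open 0.0436 grip 0.0 q6 -2.06 tilt -0.001 -0.001
```

```bash
python3 -m handwheel '[[0,0,-4,0,0.53],[0,0,-4,0,0.53],[0,0,-2.5,0,0.53],[0,0,-1.5,0,0.53],[0,0,-1.5,0,0.53],[0,0,0,0,0.53]]' 30;  python3 -m handwheel '[[0,0,0,0,0.7],[0,0,0,0,0.8],[0,0,0,0,0.9],[0,0,0,0,0.9],[0,0,0,0,0.9],[0,0,0,0,0.9]]' 15;  python3 -c "
from h import *
tool()"
```

```text
t: 8.25
tool_pos: [0.53, -0.2916, 0.2281]
orientation: [-0.16, -3.137, -0.001]
force: [0.3, 0.2, -0.1]
opening: 0.0437
gripper_force: 0.0
t: 9.0
tool_pos: [0.5304, -0.2924, 0.2296]
orientation: [0.162, 3.136, -0.001]
force: [-1.0, -0.2, 5.3]
opening: 0.0199
gripper_force: 15.0
t 9.00 tcp [ 53.04 -29.24  22.96] phi 1.468 F [-1.  -0.2  5.3] open 0.0199 grip 15.0 q6 -2.06 tilt -0.001 -0.001
```

```bash
python3 -m handwheel '[[0,0,1,0,0.95],[0,0,2,0,0.95],[0,0,4,0,0.95],[0,0,5,0,0.95],[0,0,5,0,0.95],[1,2,0,0,0.95],[1,4,0,0,0.95],[1,5,0,0,0.95],[1,5,0,0,0.95],[1,5,0,0,0.95]]' 30;  python3 -m handwheel '[[0,5,0,0,0.95],[0,4,0,0,0.95],[0,2.2,0,0,0.95],[0,0,0,0,0.95],[0,0,-4,0,0.95],[0,0,-4,0,0.95],[0,0,-4,0,0.95],[0,0,-3,0,0.95],[0,0,-2,0,0.95],[0,0,0,0,0.95]]';  python3 -c "
from h import *
tool()
a=crop('side','s3.png',200,90,440,290,3)"
```

```text
t: 10.25
tool_pos: [0.5798, -0.0794, 0.3974]
orientation: [-0.161, -3.135, -0.002]
force: [0.8, -0.0, -3.7]
opening: 0.02
gripper_force: 30.0
t: 11.5
tool_pos: [0.5791, 0.0296, 0.2268]
orientation: [-0.162, -3.133, 0.0]
force: [0.5, 1.3, -3.3]
opening: 0.0197
gripper_force: 30.0
t 11.50 tcp [57.91  2.96 22.68] phi 1.468 F [ 0.5  1.3 -3.3] open 0.0197 grip 30.0 q6 -1.50 tilt -0.004 0.0
```

View pics/s3.png

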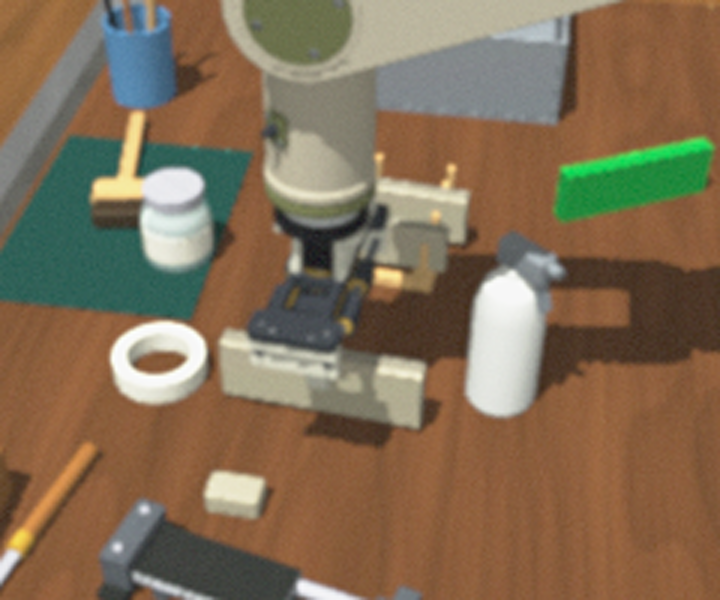

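Stone is held level and centred (side (307,213)), a little above the bench, clear of bottle and tape. I lower it the last ~9 mm.

```bash
python3 -m handwheel '[[0,0,-0.4,0,0.95],[0,0,-0.3,0,0.95],[0,0,-0.2,0,0.95],[0,0,-0.1,0,0.95],[0,0,0,0,0.95]]';  python3 -c "
from h import *
tool()"
```

```text
t: 12.18
tool_pos: [0.5801, 0.0299, 0.2187]
orientation: [-0.161, -3.137, 0.0]
force: [0.2, 0.0, -3.4]
opening: 0.02
gripper_force: 30.0
t 12.18 tcp [58.01  2.99 21.87] phi 1.468 F [ 0.2  0.  -3.4] open 0.0200 grip 30.0 q6 -1.50 tilt -0.0 0.0
```

```bash
python3 -m handwheel '[[0,0,-0.1,0,0.95],[0,0,0,0,0.95]]'; python3 -m handwheel '[[0,0,-0.1,0,0.95],[0,0,0,0,0.95]]';  python3 -c "
from h import *
tool()"
```

```text
t: 12.42
tool_pos: [0.5801, 0.0299, 0.2177]
orientation: [0.161, 3.137, 0.0]
force: [-0.4, 0.1, -3.5]
opening: 0.0201
gripper_force: 30.0
t: 12.68
tool_pos: [0.5802, 0.0299, 0.2176]
orientation: [0.161, 3.137, -0.0]
force: [-5.7, -0.1, 5.9]
opening: 0.0199
gripper_force: 30.0
t 12.68 tcp [58.02  2.99 21.76] phi 1.468 F [-5.7 -0.1  5.9] open 0.0199 grip 30.0 q6 -1.50 tilt -0.0 -0.0
```

```bash
python3 -m handwheel '[[0,0,0,0,0.75],[0,0,0,0,0.66],[0,0,0,0,0.656],[0,0,0,0,0.656],[0,0,0.7,0,0.656],[0,0,0.7,0,0.656],[0,0,0,0,0.656]]' 20;  python3 -m handwheel '[[-0.02,-0.2,0,0,0.656],[-0.02,-0.2,0,0,0.656],[-0.02,-0.2,0,0,0.656],[-0.02,-0.2,0,0,0.656],[-0.02,-0.2,0,0,0.656],[-0.02,-0.2,0,0,0.656],[0,0,0,0,0.656]]'; python3 -c "
from h import *
tool()
a=crop('side','s4.png',240,170,400,270,5)"
```

```text
t: 13.55
tool_pos: [0.5807, 0.0299, 0.232]
orientation: [0.161, 3.135, 0.0]
force: [0.7, 0.1, -0.3]
opening: 0.0321
gripper_force: 0.0
t: 14.42
tool_pos: [0.5789, 0.0177, 0.2307]
orientation: [0.162, 3.137, -0.0]
force: [0.1, 0.1, -0.1]
opening: 0.0321
gripper_force: 0.3
t 14.43 tcp [57.89  1.77 23.07] phi 1.468 F [ 0.1  0.1 -0.1] open 0.0321 grip 0.3 q6 -1.53 tilt -0.0 -0.0
```

View pics/s4.png

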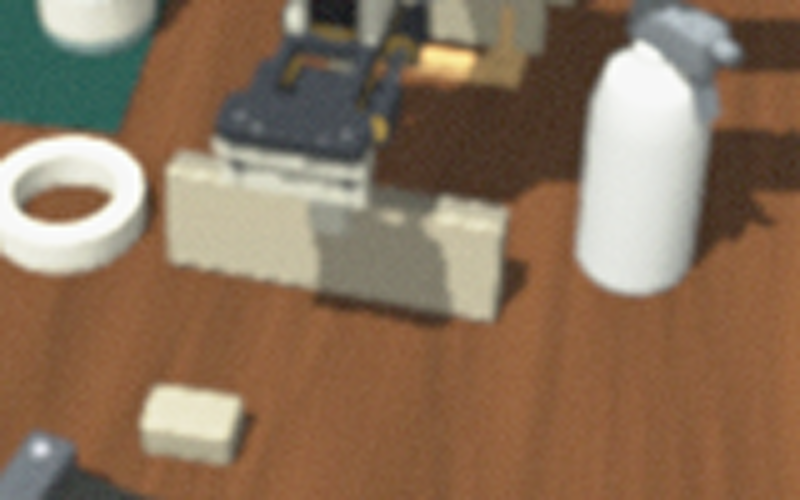

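The crop shows the stone at (306,225) with the finger at its top middle, tilting slightly at most. I continue the push.

```bash
python3 -m handwheel '[[-0.02,-0.2,0,0,0.656],[-0.02,-0.2,0,0,0.656],[-0.02,-0.2,0,0,0.656],[-0.02,-0.2,0,0,0.656],[-0.01,-0.1,0,0,0.656],[0,0,0,0,0.656],[0,0,0,0,0.656]]'; python3 -c "
from h import *
tool()
im=read_camera('side'); b=np.load('pics/side0.npy')
a=crop('side','s5.png',240,170,400,270,5,im)"
```

```text
t: 15.35
tool_pos: [0.578, 0.0089, 0.2307]
orientation: [-0.161, -3.137, 0.0]
force: [-0.6, -0.6, 0.3]
opening: 0.0321
gripper_force: 0.2
t 15.35 tcp [57.8   0.89 23.07] phi 1.468 F [-0.6 -0.6  0.3] open 0.0321 grip 0.2 q6 -1.54 tilt -0.0 0.0
```

View pics/s5.png

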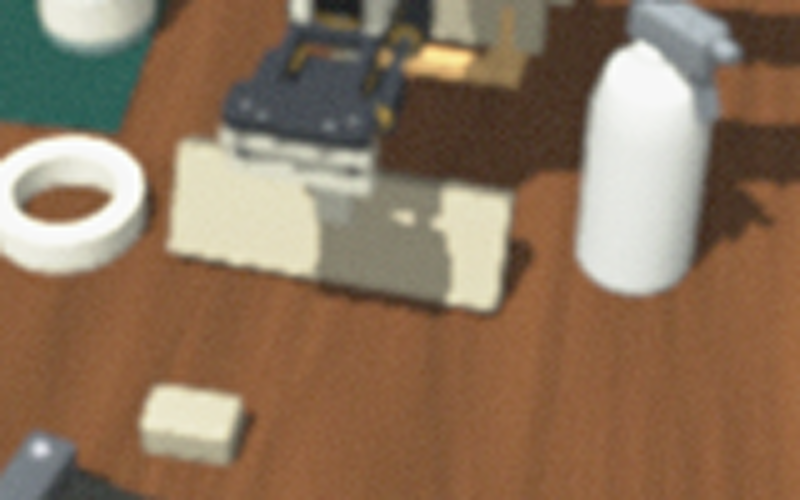

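The face is now brighter and tilting away, with the lower edge hardly moved. So it tips rather than slides; I push on past balance, then open in steps.

```bash
python3 -m handwheel '[[-0.02,-0.2,0,0,0.656],[-0.02,-0.2,0,0,0.656],[0,0,0,0,0.656],[0,0,0,0,0.656],[0,0,0,0,0.656]]'; python3 -m handwheel '[[0.01,0.14,0,0,0.61],[0.01,0.14,0,0,0.56],[0.01,0.14,0,0,0.51],[0.01,0.14,0,0,0.46],[0.01,0.14,0,0,0.42],[0,0,0,0,0.42],[0,0,0,0,0.42]]';python3 -c "
from h import *
tool()
im=read_camera('side')
a=crop('side','s6.png',240,170,400,270,5,im)"
```

```text
t: 16.02
tool_pos: [0.5776, 0.0049, 0.2308]
orientation: [0.161, 3.137, -0.0]
force: [0.1, -0.7, -0.0]
opening: 0.0321
gripper_force: 0.4
t: 16.9
tool_pos: [0.5781, 0.0119, 0.2307]
orientation: [-0.161, -3.137, 0.0]
force: [-0.1, -1.2, -0.6]
opening: 0.0539
gripper_force: 0.2
t 16.90 tcp [57.81  1.19 23.07] phi 1.468 F [-0.1 -1.2 -0.6] open 0.0539 grip 0.2 q6 -1.54 tilt -0.0 0.0
```

View pics/s6.png

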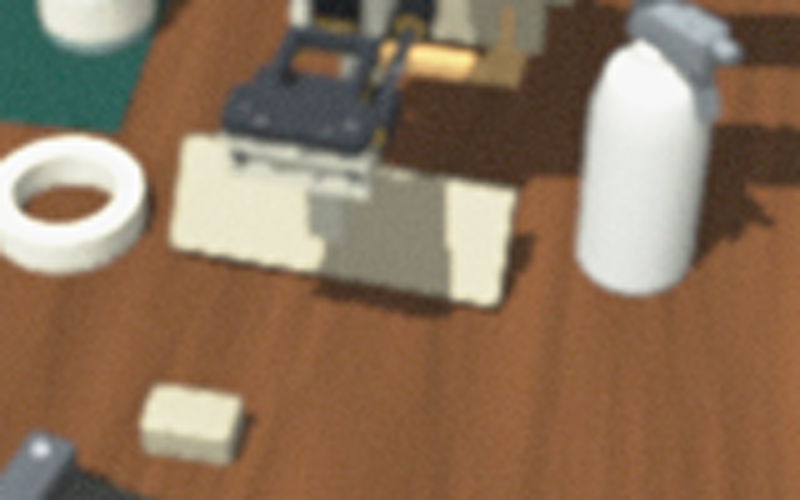

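Stone leans steadily on the far finger at about 35° (Fy −1.2 N). I widen on the near side and descend alongside it.

```bash
python3 -m handwheel '[[0.02,0.2,0,0,0.376],[0,0,0,0,0.376],[0,0,-0.7,0,0.376],[0,0,-1,0,0.376],[0,0,-1,0,0.376],[0,0,-1,0,0.376],[0,0,0,0,0.376]]';python3 -c "
from h import *
tool()"
```

```text
t: 17.82
tool_pos: [0.5776, 0.014, 0.1921]
orientation: [-0.161, -3.135, -0.0]
force: [0.2, -1.6, -0.5]
opening: 0.0585
gripper_force: 0.2
t 17.82 tcp [57.76  1.4  19.21] phi 1.468 F [ 0.2 -1.6 -0.5] open 0.0585 grip 0.2 q6 -1.53 tilt -0.003 -0.0
```

```bash
python3 -m handwheel '[[-0.02,-0.2,0,0,0.33],[-0.02,-0.2,0,0,0.285],[-0.02,-0.2,0,0,0.24],[-0.02,-0.2,0,0,0.195],[-0.02,-0.2,0,0,0.15],[-0.02,-0.2,0,0,0.105],[-0.02,-0.2,0,0,0.06],[-0.02,-0.2,0,0,0.015],[0,0,0,0,0],[0,0,0,0,0]]'; python3 -m handwheel '[[0,0,0,0,0],[0,0,0,0,0]]';python3 -c "
from h import *
tool()
im=read_camera('side')
a=crop('side','s7.png',240,170,400,270,5,im)"
```

```text
t: 19.08
tool_pos: [0.5767, -0.0021, 0.1938]
orientation: [0.161, 3.137, 0.0]
force: [0.4, 1.8, 0.2]
opening: 0.093
gripper_force: 0.0
t: 19.32
tool_pos: [0.5767, -0.0021, 0.1937]
orientation: [-0.161, -3.137, -0.0]
force: [0.6, 0.6, 0.1]
opening: 0.0928
gripper_force: 0.0
t 19.32 tcp [57.67 -0.21 19.37] phi 1.468 F [0.6 0.6 0.1] open 0.0928 grip 0.0 q6 -1.56 tilt -0.0 -0.0
```

View pics/s7.png

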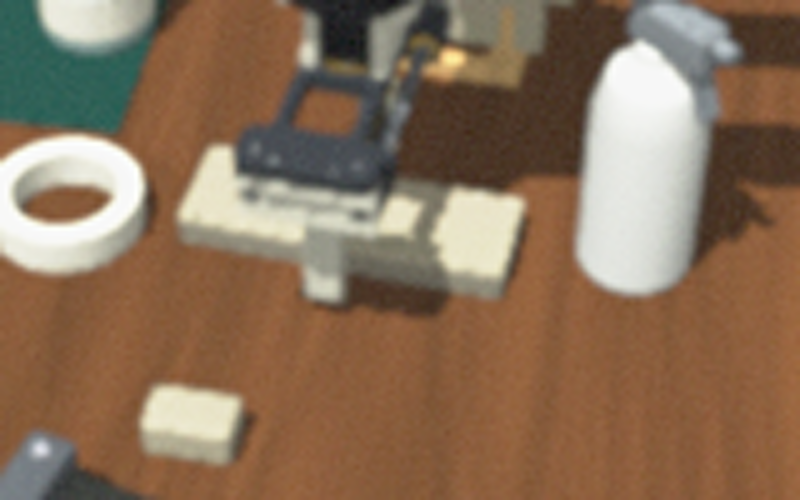

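The crop shows the long stone lying flat at side (310,214), released, with fingers open on both sides. I rise and move aside so both cameras can measure the stone and holder numerically.

```bash
python3 -m handwheel '[[0,0,2,0,0],[0,0,5,0,0],[0,0,6,0,0],[0,-4,3,0,0],[0,-5,0,0,0],[0,-5,0,0,0],[0,-5,0,0,0],[0,-3,0,0,0],[0,0,0,0,0],[0,0,0,0,0]]'; cat > m.py <<'E'
from h import *
def mask(im,x0,y0,x1,y1,lo,hi):
    h=cv2.cvtColor(im,cv2.COLOR_RGB2HSV); m=cv2.inRange(h,lo,hi)
    k=np.zeros_like(m); k[y0:y1,x0:x1]=m[y0:y1,x0:x1]
    n,l,s,c=cv2.connectedComponentsWithStats(k)
    i=1+np.argmax(s[1:,4]); return (l==i).astype(np.uint8),s[i]
def rect(n,m,z,k=1):
    c=max(cv2.findContours(m,cv2.RETR_EXTERNAL,cv2.CHAIN_APPROX_NONE)[0],key=cv2.contourArea)[:,0]
    w=np.array([at(n,u,v,z)[:2] for u,v in c],np.float32)
    r=cv2.minAreaRect(w*1000); return r,cv2.boxPoints(r)
E
python3 - <<'E'
from m import *
tool(); np.set_printoptions(precision=1,suppress=True)
for n in("top","side"):
    im=read_camera(n); np.save(f"pics/{n}1.npy",im)
    u,v=proj(n,[.575,-.005,.02]).astype(int); print(n,u,v,im[v,u])
    m,s=mask(im,u-60,v-50,u+60,v+50,(0,0,110),(179,85,255)); print(s)
    r,b=rect(n,m,.02); print(r); print(b)
E
```

```text
t: 20.62
tool_pos: [0.5768, -0.2216, 0.3547]
orientation: [0.161, 3.137, 0.0]
force: [0.8, -0.4, 0.1]
opening: 0.0928
gripper_force: 0.0
t 20.62 tcp [ 57.68 -22.16  35.47] phi 1.468 F [ 0.8 -0.4  0.1] open 0.0928 grip 0.0 q6 -1.92 tilt -0.001 0.0
top 318 190 [193 192 172]
[ 307  156   26   70 1743]
((576.7472534179688, -8.866798400878906), (64.01129150390625, 183.2458953857422), 84.25957489013672)
[[482.4 -31.5]
 [664.7 -49.9]
 [671.1  13.8]
 [488.8  32.1]]
side 310 212 [235 231 204]
[ 275  199   70   31 1385]
((577.2581176757812, -0.2422332763671875), (81.37545776367188, 184.56875610351562), 84.1021957397461)
[[481.3 -31.2]
 [664.9 -50.2]
 [673.2  30.7]
 [489.6  49.7]]
```

```bash
python3 - <<'E'
from m import *
np.set_printoptions(precision=1,suppress=True)
im=np.load("pics/top1.npy"); i0=np.load("pics/top0.npy")
h=cv2.cvtColor(im,cv2.COLOR_RGB2HSV)
for p in[(225,190),(226,156),(209,228),(206,262),(205,245)]: print(p,h[p[1],p[0]])
m,s=mask(im,200,140,250,220,(20,0,20),(120,120,88)); print(s)
r,b=rect("top",m,.03); print("bed",r); print(b)
# grey metal parts
g=cv2.inRange(h,(85,15,70),(125,140,190)); g[:140]=0; g[290:]=0; g[:,:170]=0; g[:,260:]=0
n,l,st,c=cv2.connectedComponentsWithStats(g)
for i in range(1,n):
    if st[i,4]>30:
        print(st[i],c[i]);
        for z in(.044,): r,b=rect("top",(l==i).astype(np.uint8),z); print(r,b.ravel())
sm=cv2.resize(im[200:270,180:245],None,fx=1,fy=1)
E
```

```text
(225, 190) [60 15 51]
(226, 156) [ 99  23 113]
(209, 228) [102  23 110]
(206, 262) [103  30 118]
(205, 245) [105  25 101]
[208 152  36  54 967]
bed ((631.71484375, 225.7867889404297), (76.38530731201172, 142.32203674316406), 80.18846130371094)
[[555.1 200.3]
 [695.3 176. ]
 [708.3 251.3]
 [568.1 275.5]]
[214 149  24  11 170] [225.5 154.3]
((690.614013671875, 220.76766967773438), (58.891841888427734, 21.862945556640625), 75.78096771240234) [672.8 194.9 694.  189.5 708.4 246.6 687.3 252. ]
[196 227  25  24 421] [209.1 237.8]
((479.6952819824219, 273.5136413574219), (60.26225662231445, 51.2044563293457), 75.5735855102539) [447.4 250.7 497.  238.  512.  296.3 462.4 309.1]
[191 248  29  20 342] [205.2 258.8]
((433.342041015625, 280.06353759765625), (66.8517074584961, 36.575950622558594), 73.6557846069336) [406.4 253.1 441.5 242.8 460.3 307.  425.2 317.3]
```

```bash
python3 -m handwheel '[[0,4,0,0,0],[0,5,0,0,0],[0,5,0,0,0],[0,5,0,0,0],[0,2.3,0,0,0],[0,0,0,0,0],[0,0,-4,0,0],[0,0,-5,0,0],[0,0,-5,0,0],[0,0,-1.5,0,0]]' 30; python3 -m handwheel '[[0,0,-0.9,0,0],[0,0,0,0,0]]';  python3 - <<'E'
from m import *
tool(); np.set_printoptions(precision=1,suppress=True)
for f in("top0","top1"):
    im=np.load(f"pics/{f}.npy"); h=cv2.cvtColor(im,cv2.COLOR_RGB2HSV); print(f)
    d=[ (h[int(round(v)),int(round(u))]).tolist() for x in range(-70,-135,-4) for u,v in [proj("top",[.5913+.969*x/1000+.005,.2459-.245*x/1000+.02,.044])]]
    print([a[2] for a in d])
E
```

```text
t: 21.98
tool_pos: [0.5748, -0.0094, 0.1951]
orientation: [-0.161, -3.131, -0.0]
force: [0.6, 0.9, 0.2]
opening: 0.093
gripper_force: 0.0
t: 22.22
tool_pos: [0.5775, -0.0094, 0.191]
orientation: [0.161, 3.136, -0.0]
force: [-0.1, -1.6, 0.9]
opening: 0.0931
gripper_force: 0.0
t 22.23 tcp [57.75 -0.94 19.1 ] phi 1.468 F [-0.1 -1.6  0.9] open 0.0931 grip 0.0 q6 -1.57 tilt -0.002 -0.0
top0
[131, 129, 131, 137, 142, 140, 132, 116, 138, 139, 124, 127, 116, 123, 137, 141, 132]
top1
[120, 123, 132, 117, 124, 114, 105, 109, 114, 117, 119, 117, 103, 101, 113, 116, 93]
```

```bash
python3 -m handwheel '[[0,0,0,0,0.2],[0,0,0,0,0.3],[0,0,0,0,0.45],[0,0,0,0,0.6],[0,0,0,0,0.6],[0,0,0,0,0.6]]' 30;  python3 -c "
from h import *
tool()"
```

```text
t: 22.98
tool_pos: [0.5769, -0.0091, 0.1901]
orientation: [0.161, 3.137, 0.0]
force: [-1.3, 0.2, 3.9]
opening: 0.0596
gripper_force: 30.0
t 22.98 tcp [57.69 -0.91 19.01] phi 1.468 F [-1.3  0.2  3.9] open 0.0596 grip 30.0 q6 -1.57 tilt -0.0 0.0
```

```bash
python3 -m handwheel '[[0,0,1,0,0.6],[0,0,3,0,0.6],[0,0,4,0,0.6],[0,2,2,-0.02,0.6],[0,4,0,-0.03,0.6],[0,5,0,-0.03,0.6],[0.3,5,0,-0.03,0.6],[0.3,5,0,-0.03,0.6],[0.2,3.5,0,-0.008,0.6],[0,1.4,0,0,0.6]]' 30; python3 -m handwheel '[[0,0,0,0,0.6],[0,0,0,0,0.6]]';  python3 -c "
from h import *
tool()"
```

```text
t: 24.22
tool_pos: [0.5841, 0.2518, 0.2893]
orientation: [-0.389, -3.116, 0.001]
force: [-0.8, -0.5, -2.9]
opening: 0.0597
gripper_force: 30.0
t: 24.48
tool_pos: [0.5848, 0.2487, 0.2895]
orientation: [-0.394, -3.116, 0.001]
force: [0.4, -0.4, -3.6]
opening: 0.0598
gripper_force: 30.0
t 24.48 tcp [58.48 24.87 28.95] phi 1.319 F [ 0.4 -0.4 -3.6] open 0.0598 grip 30.0 q6 -1.00 tilt -0.0 0.001
```

```bash
python3 -m handwheel '[[0,0,-2,0,0.6],[0,0,-1.5,0,0.6],[0.02,0.1,-1,0,0.6],[0,0,0,0,0.6],[0,0,0,0,0.6]]' 30;  python3 - <<'E'
from m import *
s=tool(); z=s["tool_pos"][2]-.19+.02
th=-.248;U=np.array([np.cos(th),np.sin(th)]);N=np.array([-np.sin(th),np.cos(th)]);O=np.array([.5918,.2478])
for n in("top","side"):
    im=read_camera(n); np.save(f"pics/{n}2.npy",im)
    h=cv2.cvtColor(im,cv2.COLOR_RGB2HSV); m=cv2.inRange(h,(15,15,110),(45,85,255))
    far=proj(n,[*(O+.055*U),z]); near=proj(n,[*(O-.07*U),z]); print(n,far,near,h[tuple(far.astype(int)[::-1])])
    k,l,st,c=cv2.connectedComponentsWithStats(m)
    for i in range(1,k):
        if st[i,4]>60 and np.linalg.norm(c[i]-(far+near)/2)<70:
            v,u=np.nonzero(l==i); p=np.array([at(n,a,b,z)[:2] for a,b in zip(u,v)])-O
            hx,hy=p@U*1000,p@N*1000
            print(st[i],"hx",np.percentile(hx,[0,1,99,100]).round(1),"hy",np.percentile(hy,[0,1,99,100]).round(1))
E
```

```text
t: 25.1
tool_pos: [0.5852, 0.251, 0.2451]
orientation: [0.393, 3.116, 0.0]
force: [0.7, 0.5, -3.7]
opening: 0.0597
gripper_force: 30.0
t 25.10 tcp [58.52 25.1  24.51] phi 1.320 F [ 0.7  0.5 -3.7] open 0.0597 grip 30.0 q6 -1.00 tilt -0.001 0.0
top [217.83116095 167.65882251] [207.02341488 217.38701209] [ 27  25 211]
[205 155  28  30 410] hx [12.9 20.  83.  85.6] hy [-31.1 -30.2  33.4  36.5]
[251 167  13  19 216] hx [23.5 24.2 70.6 71.3] hy [-114.7 -113.7  -82.2  -81.2]
side [262.05876346 263.72632348] [314.31902934 281.48335926] [106  35  80]
[288 227  16  20 138] hx [15.7 16.2 39.1 40.1] hy [-139.4 -137.7  -71.7  -70.4]
[271 247  16  10 109] hx [21.3 21.6 55.4 55.4] hy [-56.9 -56.9 -35.3 -35.3]
[ 244  253   87   49 1410] hx [-99.6 -97.9  78.1  84.1] hy [-60.  -41.2  45.5  49.2]
```

```bash
python3 - <<'E'
from m import *
th=-.248;U=np.array([np.cos(th),np.sin(th)]);N=np.array([-np.sin(th),np.cos(th)]);O=np.array([.5918,.2478])
im=np.load("pics/top2.npy").astype(np.float32).mean(2)
def prof(im,hx,z,hys):
    q=np.array([proj("top",[*(O+hx*U+y/1000*N),z]) for y in hys],np.float32)
    return cv2.remap(im,q[None,:,0].copy(),q[None,:,1].copy(),cv2.INTER_LINEAR)[0].astype(int)
hys=np.arange(-44,45,2); print(hys.tolist())
for hx in(.04,.055,.07): print("stone",hx,prof(im,hx,.0751,hys).tolist())
im1=np.load("pics/top1.npy").astype(np.float32).mean(2)
for hx in(.095,.1,.106): print("jaw",hx,prof(im1,hx,.044,hys).tolist())
for hx in(.0,.03,.06): print("bed",hx,prof(im1,hx,.03,hys).tolist())
E
```

```text
[-44, -42, -40, -38, -36, -34, -32, -30, -28, -26, -24, -22, -20, -18, -16, -14, -12, -10, -8, -6, -4, -2, 0, 2, 4, 6, 8, 10, 12, 14, 16, 18, 20, 22, 24, 26, 28, 30, 32, 34, 36, 38, 40, 42, 44]
stone 0.04 [44, 44, 46, 46, 44, 41, 41, 41, 39, 39, 39, 40, 41, 41, 39, 39, 39, 39, 42, 51, 73, 93, 106, 112, 114, 114, 115, 114, 114, 115, 114, 108, 102, 97, 96, 95, 95, 95, 95, 95, 95, 94, 95, 96, 95]
stone 0.055 [80, 79, 80, 80, 77, 78, 91, 123, 167, 184, 191, 192, 193, 193, 193, 192, 191, 191, 191, 192, 192, 195, 198, 201, 204, 204, 201, 191, 167, 141, 134, 136, 139, 138, 129, 117, 105, 98, 96, 95, 95, 95, 95, 94, 95]
stone 0.07 [50, 60, 72, 73, 69, 71, 87, 126, 169, 193, 202, 204, 204, 204, 204, 204, 204, 204, 205, 204, 204, 204, 204, 204, 204, 204, 204, 203, 195, 182, 168, 160, 155, 151, 149, 145, 142, 137, 127, 114, 103, 96, 95, 95, 95]
jaw 0.095 [29, 32, 35, 39, 44, 49, 62, 79, 93, 98, 100, 101, 102, 101, 100, 101, 102, 100, 100, 101, 102, 102, 101, 102, 103, 102, 101, 102, 103, 102, 101, 101, 102, 101, 100, 101, 98, 94, 88, 85, 83, 82, 82, 83, 83]
jaw 0.1 [30, 33, 37, 40, 43, 49, 61, 
[... 270 characters left out ...]
10, 110, 110, 110, 110, 110, 110, 111, 111, 111, 110, 110, 114, 128, 157, 174, 175, 159, 136, 118, 104, 93, 85, 82, 81, 81, 81, 80]
bed 0.0 [55, 47, 43, 41, 43, 43, 45, 51, 58, 60, 59, 55, 50, 49, 48, 48, 48, 48, 48, 48, 49, 49, 49, 48, 49, 50, 50, 49, 48, 48, 50, 50, 48, 52, 61, 73, 79, 83, 84, 84, 83, 83, 82, 82, 81]
bed 0.03 [55, 46, 42, 42, 41, 43, 47, 51, 63, 66, 62, 54, 50, 49, 49, 48, 48, 49, 50, 51, 50, 50, 49, 49, 48, 49, 51, 51, 50, 50, 49, 48, 49, 52, 62, 73, 80, 82, 81, 82, 82, 81, 80, 80, 80]
bed 0.06 [59, 48, 45, 43, 43, 43, 46, 52, 59, 65, 61, 56, 52, 50, 52, 49, 49, 50, 50, 51, 51, 51, 51, 50, 51, 51, 50, 50, 50, 50, 50, 50, 50, 52, 56, 66, 73, 75, 76, 76, 77, 76, 76, 76, 76]
```

```bash
python3 -m handwheel '[[-0.04,-0.17,0,0.003,0.6],[0,0,-1,0,0.6],[0,0,-0.8,0,0.6],[0,0,-0.4,0,0.6],[0,0,-0.1,0,0.6],[0,0,0,0,0.6],[0,0,0,0,0.6]]' 30;  python3 -c "
from h import *
tool()"
```

```text
t: 26.08
tool_pos: [0.5847, 0.2493, 0.2221]
orientation: [0.388, 3.117, 0.0]
force: [-0.2, 0.8, -3.2]
opening: 0.0596
gripper_force: 30.0
t 26.07 tcp [58.47 24.93 22.21] phi 1.323 F [-0.2  0.8 -3.2] open 0.0596 grip 30.0 q6 -1.00 tilt -0.001 0.0
```

Bottom is about 2 mm above the bed; lower gently.

```bash
python3 -m handwheel '[[0,0,-0.1,0,0.6],[0,0,0,0,0.6]]'; python3 -m handwheel '[[0,0,-0.05,0,0.6],[0,0,0,0,0.6]]'; python3 -m handwheel '[[0,0,-0.05,0,0.6],[0,0,0,0,0.6]]' | grep -E "pos|force:"
```

```text
t: 26.32
tool_pos: [0.5845, 0.2492, 0.2208]
orientation: [0.388, 3.117, -0.0]
force: [0.5, 0.1, -3.6]
opening: 0.0594
gripper_force: 30.0
t: 26.58
tool_pos: [0.5845, 0.2492, 0.2202]
orientation: [-0.388, -3.117, 0.0]
force: [-0.2, -0.5, -3.4]
opening: 0.0597
gripper_force: 30.0
tool_pos: [0.5846, 0.2492, 0.2201]
force: [-2.6, -0.5, 0.1]
gripper_force: 30.0
```

```bash
python3 -m handwheel '[[0,0,0,0,0.5],[0,0,0,0,0.35],[0,0,0,0,0.2],[0,0,0,0,0.1],[0,0,1,0,0.1],[0,0,3,0,0.1],[0,0,2,0,0.5],[0,0,0,0,1],[0,0,0,0,1],[0,0,0,0,1]]' 20; python3 -m handwheel '[[0,0,0,0,1],[0,0,0,0,1],[0,0,0,0,1],[0,0,-2,0,1],[0,0,-1.5,0,1],[0,0,-0.5,0,1],[0,0,0,0,1]]'; python3 -c "
from h import *
tool()"
```

```text
t: 28.08
tool_pos: [0.584, 0.249, 0.2782]
orientation: [-0.388, -3.115, 0.002]
force: [-0.1, 0.5, -0.8]
opening: 0.0482
gripper_force: 0.0
t: 28.95
tool_pos: [0.5842, 0.2491, 0.2386]
orientation: [-0.388, -3.116, 0.001]
force: [-0.0, 0.5, -0.1]
opening: 0.0003
gripper_force: 0.0
t 28.95 tcp [58.42 24.91 23.86] phi 1.323 F [-0.   0.5 -0.1] open 0.0003 grip 0.0 q6 -1.00 tilt -0.002 0.001
```

```bash
python3 -m handwheel '[[0,0,-0.2,0,1],[0,0,-0.1,0,1],[0,0,0,0,1]]' | grep -E "pos|force:"; python3 -m handwheel '[[0,0,-0.1,0,1],[0,0,0,0,1]]' | grep -E "pos|force:"; python3 -m handwheel '[[0,0,-0.1,0,1],[0,0,0,0,1]]' | grep -E "pos|force:"
```

```text
tool_pos: [0.5846, 0.2492, 0.237]
force: [-0.2, -0.4, 0.4]
gripper_force: 0.0
tool_pos: [0.5847, 0.2493, 0.2364]
force: [-1.8, -0.3, 4.5]
gripper_force: 2.4
tool_pos: [0.5847, 0.2493, 0.2364]
force: [-6.6, -1.9, 12.6]
gripper_force: 6.1
```

```bash
python3 -m handwheel '[[-0.08,0.02,-0.1,0,1],[0,0,0,0,1]]' | grep -E "pos|force:"; python3 -m handwheel '[[-0.04,0.01,-0.1,0,1],[0,0,0,0,1]]' | grep -E "pos|force:"
```

```text
tool_pos: [0.5844, 0.2493, 0.2364]
force: [-4.8, -4.5, 16.3]
gripper_force: 8.1
tool_pos: [0.5843, 0.2493, 0.2363]
force: [-7.9, -4.9, 21.9]
gripper_force: 11.0
```

```bash
python3 -m handwheel '[[-0.06,-0.03,-0.12,0,1],[0,0,0,0,1]]' | grep -E "pos|force:"; python3 -m handwheel '[[-0.06,-0.02,-0.1,0,1],[0,0,0,0,1],[0,0,0,0,1],[0,0,0,0,1]]' | grep -E "pos|force:"
```

```text
tool_pos: [0.584, 0.2492, 0.2363]
force: [-9.7, -5.7, 28.2]
gripper_force: 13.8
tool_pos: [0.5838, 0.2492, 0.2363]
force: [-10.1, -5.6, 31.2]
gripper_force: 16.1
```

```bash
python3 -m handwheel '[[0,0,-0.07,0,1],[0,0,0,0,1],[0,0,0,0,1]]' | grep -E "pos|force:"; python3 -m handwheel '[[0,0,0.6,0,1],[0,0,4,0,1],[0,0,4,0,0.8],[-4,1,0,0,0.5],[-5,1.3,0,0,0.4],[-4,1.1,0,0,0.4],[0,0,0,0,0.4],[0,0,0,0,0.4]]' ; python3 -c "
from h import *
tool()"
```

```text
tool_pos: [0.5838, 0.2492, 0.2362]
force: [-12.7, -7.4, 36.9]
gripper_force: 18.6
t: 32.45
tool_pos: [0.4525, 0.283, 0.316]
orientation: [0.387, 3.117, 0.0]
force: [0.7, 0.2, 0.7]
opening: 0.0543
gripper_force: 0.0
t 32.45 tcp [45.25 28.3  31.6 ] phi 1.323 F [0.7 0.2 0.7] open 0.0543 grip 0.0 q6 -0.86 tilt -0.001 0.0
```

```bash
cat > p.py <<'E'
from m import *
th=-.248;U=np.array([np.cos(th),np.sin(th)]);N=np.array([-np.sin(th),np.cos(th)]);O=np.array([.5918,.2478])
def prof(n,im,A,B,z,k=34):
    q=np.array([proj(n,[*(O+(A[0]+(B[0]-A[0])*t)/1000*U+(A[1]+(B[1]-A[1])*t)/1000*N),z]) for t in np.linspace(0,1,k)],np.float32)
    return cv2.remap(im,q[None,:,0].copy(),q[None,:,1].copy(),cv2.INTER_LINEAR)[0].astype(int).tolist()
def report():
    for n in("top","side"):
        im=read_camera(n); np.save("pics/%s_last.npy"%n,im); im=im.astype(np.float32).mean(2)
        for hx in(-60,0,60): print(n,"across hx",hx,"(-40..40 by 2)",prof(n,im,(hx,-40),(hx,40),.05,41))
        for hy in(-15,15): print(n,"far end hy",hy,"(70..110 by 2)",prof(n,im,(70,hy),(110,hy),.05,21)); print(n,"near end (-120..-70 by 2)",prof(n,im,(-120,hy),(-70,hy),.05,26))
E
python3 -c "
from p import *
report()"
```

```text
top across hx -60 (-40..40 by 2) [50, 55, 66, 92, 132, 179, 201, 209, 211, 211, 211, 211, 211, 212, 212, 212, 212, 212, 212, 212, 212, 211, 212, 211, 212, 213, 212, 212, 212, 213, 213, 213, 212, 207, 191, 159, 120, 104, 97, 98, 99]
top across hx 0 (-40..40 by 2) [52, 57, 66, 91, 129, 173, 198, 207, 210, 210, 211, 211, 211, 211, 210, 211, 210, 211, 211, 211, 211, 212, 211, 211, 211, 211, 211, 211, 211, 211, 211, 211, 209, 203, 186, 153, 119, 98, 92, 93, 93]
top across hx 60 (-40..40 by 2) [52, 56, 65, 85, 123, 163, 193, 205, 207, 208, 208, 208, 209, 209, 209, 209, 208, 208, 209, 209, 209, 209, 209, 209, 209, 209, 209, 209, 210, 210, 210, 209, 208, 201, 185, 151, 119, 98, 91, 90, 90]
top far end hy -15 (70..110 by 2) [209, 208, 208, 208, 207, 198, 164, 118, 70, 70, 88, 109, 122, 124, 127, 130, 137, 139, 138, 132, 127]
top near end (-120..-70 by 2) [43, 44, 42, 42, 43, 44, 47, 56, 72, 85, 92, 93, 91, 90, 91, 90, 98, 126, 166, 200, 209, 211, 212, 212, 212, 212]
top far end hy 15 (70..110 by 2) [210, 210, 210, 209, 204, 186, 152, 104, 73, 67, 83, 108, 120, 126, 131, 144, 155, 161, 157, 14
[... 762 characters left out ...]
 218, 218, 218, 218, 218, 218, 218, 218, 217, 217, 218, 219, 219, 218, 214, 202, 177, 154, 140, 136, 138]
side far end hy -15 (70..110 by 2) [217, 217, 218, 218, 215, 202, 166, 119, 78, 79, 96, 113, 123, 129, 149, 179, 207, 206, 182, 154, 127]
side near end (-120..-70 by 2) [97, 113, 120, 122, 121, 124, 127, 120, 104, 91, 103, 145, 194, 217, 218, 218, 219, 219, 218, 219, 218, 217, 218, 219, 219, 217]
side far end hy 15 (70..110 by 2) [218, 218, 219, 218, 216, 202, 167, 116, 84, 80, 99, 114, 121, 123, 122, 121, 126, 128, 127, 128, 121]
side near end (-120..-70 by 2) [99, 116, 123, 123, 124, 123, 122, 119, 103, 88, 100, 146, 199, 218, 220, 218, 218, 219, 219, 219, 219, 218, 219, 218, 219, 219]
```

Stone lies level and straight: edges at hy −32/+31, ends at hx −98/+83, between the jaws. Now the slide.

```bash
python3 -m handwheel '[[0,0,-4,0,0.4],[0,0,-4,0,0.4],[0,0,-1.2,0,0.4],[0,0,0,0,0.4],[0,0,0,0,0.7],[0,0,0,0,1],[0,0,0,0,1],[0,0,0,0,1],[0,0,0,0,1],[0,0,0,0,1]]' 35; python3 -c "
from h import *
tool()"
```

```text
t: 33.8
tool_pos: [0.4525, 0.2833, 0.2247]
orientation: [0.388, 3.116, 0.001]
force: [-0.5, 0.2, 5.7]
opening: 0.0277
gripper_force: 35.0
t 33.80 tcp [45.25 28.33 22.47] phi 1.323 F [-0.5  0.2  5.7] open 0.0277 grip 35.0 q6 -0.86 tilt -0.001 0.001
```

```bash
python3 -m handwheel '[[0.24,-0.06,0,0,1],[0.24,-0.06,0,0,1],[0.24,-0.06,0,0,1],[0.24,-0.06,0,0,1],[0.24,-0.06,0,0,1],[0,0,0,0,1]]' | grep -E "pos|force:"; python3 -m handwheel '[[0.15,-0.04,0,0,1],[0,0,0,0,1],[0,0,0,0,1]]' | grep -E "pos|force:"
```

```text
tool_pos: [0.464, 0.2804, 0.2247]
force: [-4.6, 1.4, 8.7]
gripper_force: 35.0
tool_pos: [0.4654, 0.2801, 0.2247]
force: [-6.3, 0.7, 9.1]
gripper_force: 35.0
```

```bash
python3 -m handwheel '[[0.15,-0.04,0,0,1],[0,0,0,0,1],[0,0,0,0,1]]' | grep -E "pos|force:"; python3 -m handwheel '[[0.1,-0.025,0,0,1],[0,0,0,0,1],[0,0,0,0,1]]' | grep -E "pos|force:"
```

```text
tool_pos: [0.4666, 0.2798, 0.2247]
force: [-8.0, 1.6, 10.8]
gripper_force: 35.0
tool_pos: [0.4669, 0.2797, 0.2247]
force: [-12.8, 2.1, 15.2]
gripper_force: 35.0
```

```bash
python3 -m handwheel '[[0.12,-0.03,0,0,1],[0.12,-0.03,0,0,1],[0,0,0,0,1],[0,0,0,0,1],[0,0,0,0,1]]' | grep -E "pos|force:"
```

```text
tool_pos: [0.4679, 0.2796, 0.2246]
force: [-24.4, 5.3, 24.1]
gripper_force: 35.0
```

```bash
python3 -m handwheel '[[0.08,-0.02,0,0,1],[0,0,0,0,1],[0,0,0,0,1]]' | grep -E "pos|force:"; python3 -m handwheel '[[-0.15,0.04,0.05,0,1],[-0.1,0.02,0.05,0,1],[0,0,0,0,1]]' | grep -E "pos|force:"
```

```text
tool_pos: [0.4684, 0.2796, 0.2246]
force: [-25.9, 4.8, 24.8]
gripper_force: 35.0
tool_pos: [0.4674, 0.2796, 0.2247]
force: [-9.4, 5.5, 5.9]
gripper_force: 35.0
```

```bash
python3 -m handwheel '[[0,0,0,0,0.7],[0,0,0,0,0.5],[0,0,0,0,0.4],[0,0,0,0,0.4],[0,0,2,0,0.4],[0,0,5,0,0.4],[0,0,5,0,0.4],[-3,2,3,0,0.4],[0,0,0,0,0.4],[0,0,0,0,0.4]]'; python3 -c "
from p import *
tool(); report()"
```

```text
t: 38.3
tool_pos: [0.4388, 0.2985, 0.374]
orientation: [-0.388, -3.117, 0.001]
force: [-0.7, 0.1, -0.5]
opening: 0.0559
gripper_force: 0.0
t 38.30 tcp [43.88 29.85 37.4 ] phi 1.323 F [-0.7  0.1 -0.5] open 0.0559 grip 0.0 q6 -0.82 tilt -0.0 0.001
top across hx -60 (-40..40 by 2) [50, 55, 68, 94, 132, 180, 201, 209, 212, 213, 212, 213, 213, 213, 213, 213, 213, 213, 213, 213, 213, 213, 213, 213, 213, 213, 214, 214, 214, 213, 213, 213, 213, 208, 191, 160, 121, 105, 99, 98, 96]
top across hx 0 (-40..40 by 2) [53, 57, 68, 93, 130, 173, 199, 208, 211, 212, 212, 212, 211, 211, 211, 212, 211, 211, 212, 212, 212, 212, 212, 212, 212, 211, 212, 212, 212, 212, 212, 213, 212, 207, 195, 163, 127, 102, 94, 93, 93]
top across hx 60 (-40..40 by 2) [51, 55, 66, 85, 122, 163, 194, 206, 208, 209, 209, 209, 210, 210, 210, 210, 210, 209, 209, 209, 210, 210, 210, 210, 210, 210, 210, 210, 210, 210, 211, 211, 209, 204, 191, 160, 126, 101, 91, 90, 91]
top far end hy -15 (70..110 by 2) [209, 209, 209, 209, 209, 209, 209, 209, 209, 206, 194, 173, 148, 134, 129, 130, 135, 139, 139, 133, 127]
top near end (-120..-
[... 1035 characters left out ...]
221, 222, 221, 221, 222, 222, 222, 223, 221, 221, 223, 222, 222, 223, 218, 207, 185, 158, 143, 140, 147]
side far end hy -15 (70..110 by 2) [222, 222, 222, 221, 221, 222, 222, 222, 222, 221, 212, 189, 152, 137, 153, 183, 213, 211, 187, 157, 130]
side near end (-120..-70 by 2) [67, 81, 89, 90, 88, 83, 82, 101, 119, 125, 125, 125, 125, 126, 121, 122, 151, 195, 219, 221, 221, 222, 221, 221, 222, 222]
side far end hy 15 (70..110 by 2) [221, 221, 223, 223, 222, 223, 222, 222, 222, 220, 213, 185, 150, 131, 126, 127, 128, 130, 131, 133, 124]
side near end (-120..-70 by 2) [114, 126, 129, 125, 114, 95, 83, 103, 118, 126, 127, 127, 127, 126, 126, 128, 159, 199, 219, 222, 222, 222, 223, 222, 223, 222]
```

Both ends are flush: no dark gap is left at either jaw, and the stone is straight and centred. I hand in.

```bash
python3 -c "
from plant import job
print(job.close_job())"
```

```text
the job is handed in; nothing more can be done
None
```

The job is handed in: the long stone was laid flat, regripped across its width, set on the bed, pressed down with about 37 N and clamped flush between both jaws, at 38 s of the 72 s allowed, and nothing else on the bench was handled.

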